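# Stand up the folding display and hold the colour meter on its test patch

## Robot

A 6-joint arm with a two-finger parallel gripper is mounted at the origin on a cart in front of the work surface, level with it; the furniture and walls round the work are solid. World frame = base frame: x ahead of the robot, y to its left, z up, the work surface at z = 0. Lengths are in m, angles in rad, forces in N, time in s.
With the tool pointing down it reaches from about 0.25 to 0.775 m from the base axis. Payload 8.9 kg.
Tool frame: the origin (TCP) lies at the very end of the fingers, on their centre line; the grasp point (between the pads) lies 19 mm behind it; z points along the fingers, y is the direction in which the jaws open and shut (so a half turn about z gives the same grasp; the last joint's range is limited). The gripper opens to 85 mm and grips with 20 to 120 N. Pads are 22 mm wide; open, the fingers measure 114 mm over their backs; the gripper's body (76 mm by 85 mm) begins 54 mm behind the grasp point. The pads swing forward as they close: fully open they stand 13 mm farther back than shut.
Start: joints at [-1.362, 0.291, -0.153, 1.127, 0, 1.431], TCP at [0.179, -0.494, 0.231] pointing down, gripper open.
Joint ranges: [-2.52, 2.52], [-0.91, 1.74], [-1.3, 1.37], [-1.96, 2.02], [-1.52, 1.47], [-3.14, 3.14]. Speed limits (rad/s): [2.22, 2.22, 2.79, 3.14, 3.14, 3.14].

## Interface

Orientations are given as a unit quaternion [x, y, z, w].
In Python, from plant import readout, imaging, close_job gives the robot as it stands.
- The arm moves only by the tool play_rows, never from a script. Its argument "steps" is a list of rows, each a list of 7 numbers: the finger opening in cm, from 0 to 8.54, then the shift along the tool's x, y, z in cm, then the turn, a rotation vector about the tool's x, y, z in degrees. A call has exactly 5 rows; each row is the pose to reach, as a shift and turn from the pose commanded when the call began, along the tool's axes at that moment; what a row does not reach only later rows make up. A row lasts 1/10 s, in which the tool goes at most 50 mm and 8.59 degrees, less where a joint would pass 70% of its speed; a pose out of reach is approached as far as the arm can. A call with a gripper value outside its range is refused whole. The fingers move at their own pace and stop on an object; "force" is the grip in N (left out, the last holds). Time passes only in rows, so rows that repeat a pose let the fingers close, or fill a call up. It gives the time, the measured TCP pose, the force and the opening at its end, in the units of the state.
- readout.get_obs(): the state, without advancing time (a new reading comes with each control period).
- imaging.read_camera(name): name is "scene" or "top"; returns (picture, depth): 420x560x3 uint8, blue, green, red; 420x560 float32, m along the optical axis (not along the pixel's ray), 0 where there is no reading.
- imaging.camera_params(name): a dict with "fx", "fy", "cx", "cy" (pixels), "distortion" ([k1, k2, p1, p2, k3] as OpenCV has them; the pictures are not rectified), "world_to_cam" (4x4, takes a point from world to camera coordinates). Camera axes: x right, y up, looking along -z (the intrinsics and any distortion apply to the point x, -y, -z); pixel columns grow to the right and rows downward; lengths in m; the calibration is good to about 2 mm. A picture is of the moment at which its call begins. camera_params takes no time and is no camera call.
- close_job(): hands the job in, once; it reports no verdict.
The state is a dict: "t": time; "q": joint angles; "qd": joint speeds; "joint_efforts": joint torques, N m; "eef_pos": TCP position; "tool_rot": TCP orientation; "contact_force": force on the tool from outside, world axes, zero at the start; "ft_torque": the same for the moment, N m; "gripper_width": opening from 0.0 (shut) to 1.0 (fully open).
Only numpy, scipy, OpenCV 4.12 (cv2) and the standard library are available. Lean on these libraries where they do the work, as an engineer would, in place of code of your own. Each camera call takes 0.05 s, during which the arm holds its last target.

## Task

The display lying flat on its folding stand is to be colour-checked in its working position: swing it up (its top clamp has a finger tab) until the brace underneath drops in front of its stop ridge, and let go so that it stands on the brace. Then take the hand-held colour meter out of its cradle and hold it square and flat against the screen, its round nose inside the circle on the light test patch, pressing lightly so that the sprung nose is pushed part of the way in but not to its end. Finish while still holding the meter there, and leave the mug, stapler and pen where they are.

Things in the scene. Friction and masses are not known exactly. Their poses are not given: they have to be found in the camera images.
- stand: folding stand, fixed on the desk: dark steel base plate 198 x 216 x 8 mm that carries the hinged display (178 x 262 x 9 mm) and under it a U-shaped brace. Origin: centre of the underside; x from the hinge (robot side) to the far edge, y along the hinge, z up. The hinge axis is at x = -90, z = 20 mm. Across the base runs a 5 mm high ridge, ramped on its far side
- display (a joint): tilt of the display, rad: 0 = folded flat, grows as its top edge is lifted. It weighs about 0.45 kg and falls shut if let go too early. At about 0.49 the brace's foot bar drops off the ridge; let go well after that (0.52), the display sinks back a little and stands on its brace at 0.47 (27 deg). Mechanical end at 0.56
- display_hinge (a point): middle of the hinge axis, 20 mm above the desk; the frame turns with the display: x from the hinge up the screen to its top edge, y along the hinge, z out of the screen, square to it. The screen surface lies 17 mm out along z
- tab (a point): grip point on the finger tab of the top clamp: aluminium tab 24 mm wide (along the hinge), 10 mm thick, square to the screen, ending 26 mm above it; pinch across the width, fingers pointing at the screen. The point is mid width and thickness, 21 mm above the screen: x = 188.5, z = 38.5 mm in the frame of display_hinge. Axes as display_hinge
- mark (a point): centre of the circle (thin dark line, 60 mm across) on the light square test patch, 100 x 100 mm, in the middle of the screen; the point is on the screen surface, in the frame of display_hinge at x = 98, z = 17 mm. Axes as display_hinge: z square out of the screen
- foot (a point): middle of the foot bar (8 mm round, 98 mm long) of the brace under the display. In the stand's frame it is at x = 80 mm when folded and at x = 47 mm when seated in front of the ridge, both times 12 mm above the desk
- meter: hand-held colour meter, grey, 94 mm tall, 0.13 kg, standing nose down in its cradle, turned by up to 0.6 rad. Origin: centre of the nose's end face when fully out; z from nose to back end (up in the cradle). From 28 to 94 mm it is a rounded block 44 mm along x, 32 mm along y (grip across y, about 62 mm from the origin); below are a collar 47 mm across and the nose
- shield (a joint): travel of the meter's sprung black nose, m: 0 = fully out, 0.010 = pushed fully in. About 2.1 N starts it moving and 5.6 N pushes it to the end (350 N/m)
- nose (a point): centre of the nose's end face (round, 42 mm across), moves with the nose; z as the meter's
- cradle: low round cradle, fixed, 68 mm across and 13 mm high; its cup is open upwards and 9 mm deep, floor 4 mm above the desk; the meter's nose stands loosely in it. Origin: centre of the underside. It stands left or right of the display
- mug: dark stoneware mug, 85 mm across without the handle, 96 mm high, left or right of the display, across from the cradle; leave alone. Origin: centre of the underside
- stapler: black stapler, 145 mm long, 57 mm high, behind the display to the right; leave alone
- ballpoint: white ballpoint pen, 145 mm long, lying behind the display to the left; leave alone
Things that resemble listed ones, but are neither listed nor needed, are in the scene too. Of the things that look like the cradle, the smallest one is meant.

How it is judged:
By the outcome, as a careful person would: the job done as asked, in the order asked, and still so for the second after the job is handed in, while the arm keeps its last pose, push and grip.
It also fails if it takes over 54 s, if anything falls off the work surface, if the arm or the gripper's body presses on something with over 40 N, if the wrist force passes 120 N, or if a joint passes its speed limit or range.

## Working session

There is one attempt and no reset: what is moved stays moved. The work goes in short steps, Python scripts to look and compute and a tool call to move; the robot and the scene stay as the last step left them, time stands still between calls to the robot, and variables do not carry over. Pictures are saved under pics/ and viewed, and the job is handed in when it is done.

Besides the shell and the picture viewer there is one more tool, called by a JSON object that holds its "op" and its "data", one argument or row to a line. play_rows: Moves the arm, as the interface text tells. Its arguments: {"type":"object","properties":{"steps":{"type":"array"},"force":{"type":"number"}},"required":["steps"]}

```bash
mkdir -p pics; ls; python3 - <<'E'
from plant import readout, imaging
import cv2,numpy as np
print(readout.get_obs())
for n in("scene","top"):
    p,d=imaging.read_camera(n); cv2.imwrite(f"pics/{n}0.png",p); np.savez(f"pics/{n}0.npz",p=p,d=d)
    print(n,imaging.camera_params(n))
E
```

```text
pics
{'t': 0.0, 'q': array([-1.36232629e+00,  2.91273110e-01, -1.54132313e-01,  1.12673162e+00,
        6.17275938e-06,  1.43149025e+00]), 'qd': array([ 0.00189477, -0.00146558, -0.00125464,  0.00012287, -0.00043057,
       -0.00026429]), 'joint_efforts': array([ 2.09508769e-03, -5.37149119e+01,  3.31367111e+01,  1.61717174e-02,
        2.71767631e-04,  5.40050820e-06]), 'eef_pos': array([ 0.17883145, -0.49311892,  0.23073382]), 'tool_rot': array([ 9.84919307e-01,  1.73013032e-01, -2.00931069e-05, -6.70062604e-04]), 'contact_force': array([-0.01521338,  0.91875106, -1.62941325]), 'ft_torque': array([-0.03026421,  0.03307278, -0.01405105]), 'gripper_width': 0.9968787385394487}
scene {'fx': 541.2321883790889, 'fy': 541.2321883790889, 'cx': 277.5384321560595, 'cy': 214.56829503482882, 'distortion': array([-0.0009716,  0.       ,  0.       ,  0.       ,  0.       ]), 'world_to_cam': array([[ 0.71863669, -0.69536656,  0.00516219, -0.41120972],
       [ 0.25695271,  0.27243499,  0.92722946, -0.21976497],
       [-0.64617073, -0.66501467,  0.37445811, -0.9043146 ],
       [ 0.        ,  0.        ,  0.        ,  1.        ]])}
top {'fx': 520.4824024118496, 'fy': 520.4824024118496, 'cx': 275.9431236511185, 'cy': 215.8799880601116, 'distortion': array([-0.17613153,  0.        ,  0.        ,  0.        ,  0.        ]), 'world_to_cam': array([[ 0.0258824 , -0.99954794,  0.01529748, -0.02973182],
       [ 0.99665392,  0.02698824,  0.07715307, -0.57817029],
       [-0.07753104,  0.01324939,  0.9969019 , -1.30800827],
       [ 0.        ,  0.        ,  0.        ,  1.        ]])}
```

View pics/scene0.png

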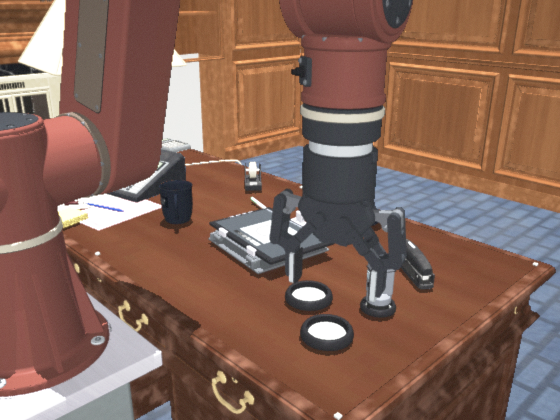

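View pics/top0.png

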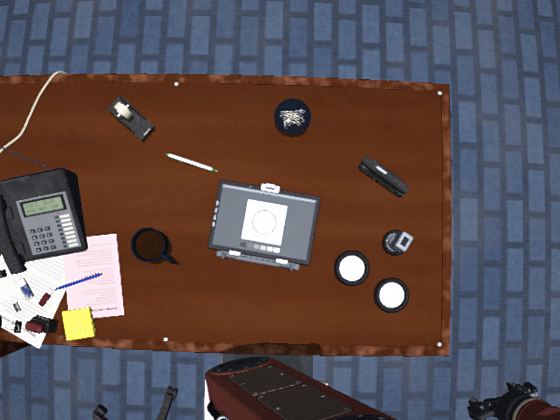

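The top view shows the display flat at about (265,222) with its tab at (270,187). The candidates for the cradle are the one at (398,242) with the grey meter in it, and two white-floored rings at (352,268) and (391,294). Mug at (150,245), pen at (190,161), stapler at (383,176).

```bash
cat > h.py <<'E'
import cv2,numpy as np
from plant import imaging
def cam(n):
    c=imaging.camera_params(n); K=np.array([[c['fx'],0,c['cx']],[0,c['fy'],c['cy']],[0,0,1]]); return K,np.array(c['distortion']),np.array(c['world_to_cam'])
def ray(n,uv):
    K,D,T=cam(n); p=cv2.undistortPoints(np.float64(uv).reshape(-1,1,2),K,D,None,None,None) if 0 else cv2.undistortPoints(np.float64(uv).reshape(-1,1,2),K,D)
    p=p.reshape(-1,2); d=np.c_[p[:,0],-p[:,1],-np.ones(len(p))]
    R=T[:3,:3]; return -R.T@T[:3,3], d@R
def dep(n,uv,z): o,d=ray(n,uv); return o+d*np.asarray(z).reshape(-1,1)
def atz(n,uv,z): o,d=ray(n,uv); return o+d*((z-o[2])/d[:,2])[:,None]
def proj(n,P):
    K,D,T=cam(n); P=np.float64(P).reshape(-1,3); C=P@T[:3,:3].T+T[:3,3]; C=C*[1,-1,-1]
    return cv2.projectPoints(C.reshape(-1,1,3),np.zeros(3),np.zeros(3),K,D)[0].reshape(-1,2)
def cloud(n,d):
    v,u=np.mgrid[0:420,0:560]; P=dep(n,np.c_[u.ravel(),v.ravel()],d.ravel()); return P.reshape(420,560,3)
E
python3 - <<'E'
from h import *
z=np.load('pics/top0.npz');p,d=z['p'],z['d']
a=cv2.resize(p[165:285,195:345],None,fx=5,fy=5,interpolation=cv2.INTER_CUBIC); cv2.imwrite('pics/a.png',a)
b=cv2.resize(p[205:325,320:440],None,fx=5,fy=5,interpolation=cv2.INTER_CUBIC); cv2.imwrite('pics/b.png',b)
s=np.load('pics/scene0.npz')['p']
cv2.imwrite('pics/c.png',cv2.resize(s[190:360,200:440],None,fx=3.3,fy=3.3,interpolation=cv2.INTER_CUBIC))
P=cloud('top',d)
for u,v in [(235,200),(265,222),(310,205),(220,240),(398,242),(404,241),(330,300),(352,268),(270,187),(300,230)]: print(u,v,P[v,u].round(4))
E
```

```text
235 200 [0.6154 0.0907 0.0347]
265 222 [0.5613 0.013  0.0384]
310 205 [ 0.6074 -0.0997  0.04  ]
220 240 [0.5127 0.1248 0.0411]
398 242 [ 0.5171 -0.3118  0.0996]
404 241 [ 0.5198 -0.3263  0.1014]
330 300 [ 0.3655 -0.161  -0.0061]
352 268 [ 0.4501 -0.215   0.0061]
270 187 [0.6472 0.0028 0.0637]
300 230 [ 0.5437 -0.0761  0.0341]
```

View pics/a.png

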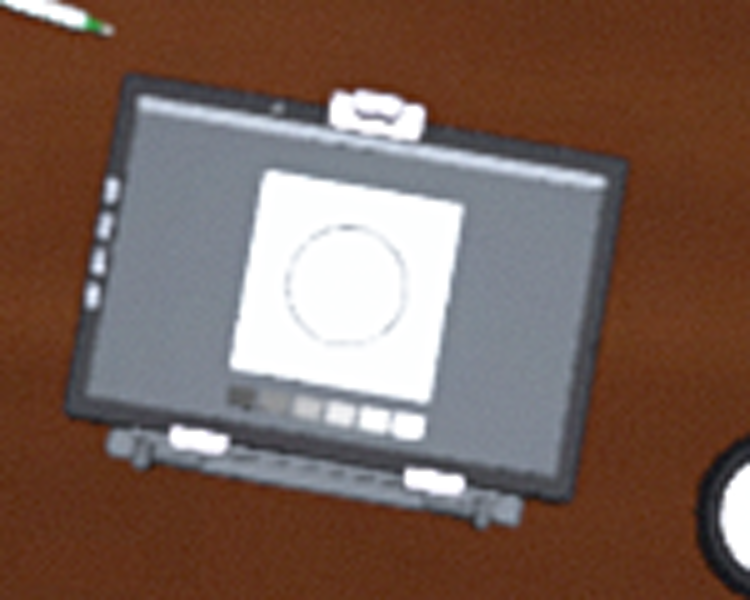

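View pics/b.png

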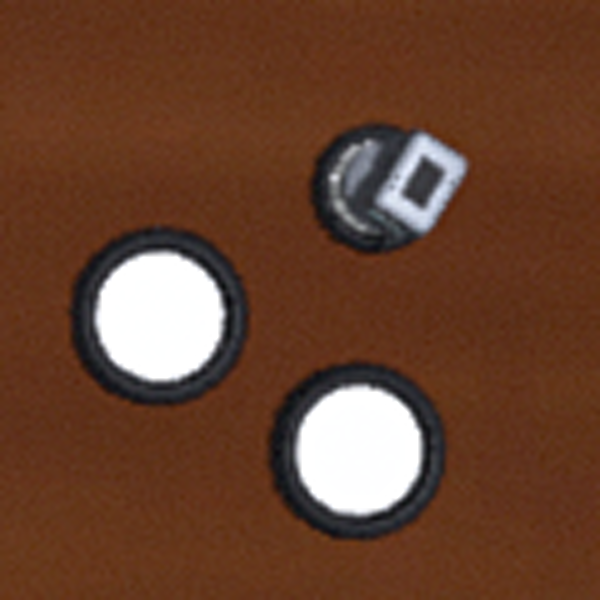

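View pics/c.png

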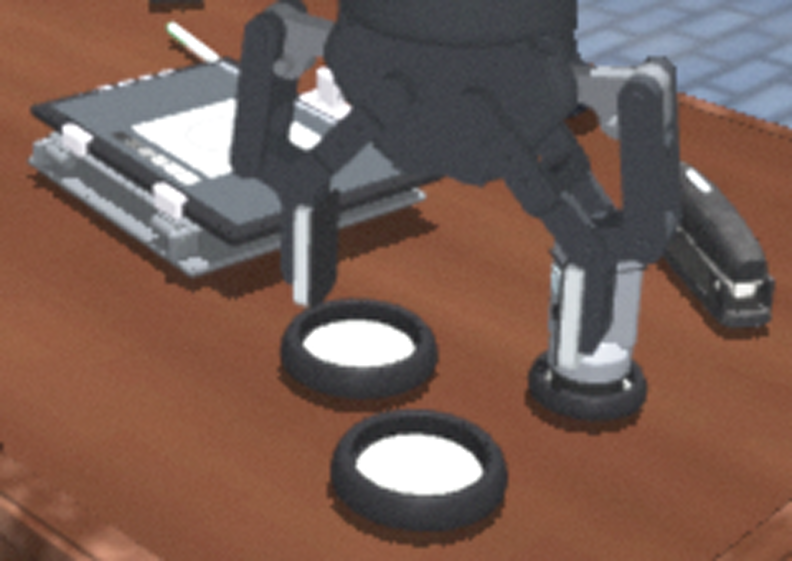

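```bash
python3 - <<'E'
from h import *
def px(l,s,o): return (np.array(l,float)+.5)/s-.5+o
o=np.array([195,165])
def show(name,P):
    print(name,P.round(4).tolist(),'edges',np.linalg.norm(np.roll(P,-1,0)-P,axis=1).round(4),'ctr',P.mean(0).round(4))
    e=P[1]-P[0]+P[2]-P[3];print(' dir01 deg',np.degrees(np.arctan2(e[1],e[0])).round(2)); e=P[2]-P[1]+P[3]-P[0];print(' dir12 deg',np.degrees(np.arctan2(e[1],e[0])).round(2))
show('disp',atz('top',px([(127,75),(628,158),(573,500),(67,415)],5,o),.037))
z=np.load('pics/top0.npz');p,d=z['p'],z['d']
g=cv2.resize(cv2.cvtColor(p,cv2.COLOR_BGR2GRAY)[165:285,195:345],None,fx=5,fy=5,interpolation=cv2.INTER_CUBIC)
m=((g>205)*255).astype(np.uint8); m[:150]=0
cs,_=cv2.findContours(m,cv2.RETR_EXTERNAL,cv2.CHAIN_APPROX_NONE); c=max(cs,key=cv2.contourArea)
q=cv2.approxPolyDP(c,20,True).reshape(-1,2); print(q.tolist())
b=cv2.boxPoints(cv2.minAreaRect(c)); show('patch',atz('top',px(b,5,o),.037))
# circle
roi=np.zeros_like(g);cv2.circle(roi,(347,286),75,255,-1)
w=np.clip(235-cv2.GaussianBlur(g,(0,0),1).astype(float),0,None)*(roi>0)
yy,xx=np.nonzero(w>0);print('n',len(xx),w.max())
k=w[yy,xx];r=np.hypot(xx-347,yy-286);s=(r>45)&(k>8)
A=np.c_[xx[s],yy[s],np.ones(s.sum())];sol=np.linalg.lstsq(A,xx[s]**2+yy[s]**2,rcond=None)[0];cc=sol[:2]/2;print('circ',cc,np.sqrt(sol[2]+cc@cc))
print('mark',atz('top',px([cc],5,o),.037))
show('meter',atz('top',px([(427,128),(468,163),(425,235),(378,198)],5,[320,205]),.098))
b2=cv2.resize(p[205:325,320:440],None,fx=5,fy=5,interpolation=cv2.INTER_CUBIC)
print('cradle',atz('top',px([(378-2,187)],5,[320,205]),.010), 'rings',atz('top',px([(72,315),(247,315)],5,[320,205]),.01))
print('tab',atz('top',px([(377,105)],5,o),.063))
# scene cross-check
M=atz('top',px([cc],5,o),.037)
print('proj mark in scene',proj('scene',M))
E
```

```text
disp [[0.6664, 0.1305, 0.037], [0.6309, -0.1255, 0.037], [0.4569, -0.1011, 0.037], [0.4928, 0.1549, 0.037]] edges [0.2584 0.1757 0.2586 0.1753] ctr [0.5617 0.0147 0.037 ]
 dir01 deg -97.94
 dir12 deg 172.02
[[267, 172], [231, 365], [426, 401], [461, 207]]
patch [[0.5188, 0.0741, 0.037], [0.6204, 0.0593, 0.037], [0.605, -0.0427, 0.037], [0.5036, -0.0273, 0.037]] edges [0.1027 0.1032 0.1026 0.1026] ctr [0.5619 0.0158 0.037 ]
 dir01 deg -8.48
 dir12 deg -98.55
n 897 48.0
circ [346.21980683 285.90687671] 59.12750858870097
mark [[0.56185971 0.01594359 0.037     ]]
meter [[0.5464, -0.3295, 0.098], [0.5297, -0.3502, 0.098], [0.4941, -0.329, 0.098], [0.5116, -0.3054, 0.098]] edges [0.0266 0.0414 0.0295 0.0423] ctr [ 0.5205 -0.3285  0.098 ]
 dir01 deg -127.55
 dir12 deg 147.2
cradle [[ 0.51988549 -0.32592087  0.01      ]] rings [[ 0.45022415 -0.16752425  0.01      ]
 [ 0.45208473 -0.25875149  0.01      ]]
tab [[0.65083164 0.00288156 0.063     ]]
proj mark in scene [[269.68945146 230.29956809]]
```

```bash
cat > g.py <<'E'
from h import *
from plant import readout
from scipy.spatial.transform import Rotation as R
YAW=np.radians(-8.0); H=np.array([.4648,.0297,.020])
def disp(th):
    return R.from_euler('z',YAW)*R.from_euler('y',-th)
def dp(th,x,y,z): return H+disp(th).apply([x,y,z])
def toolat(th):  # tool z=-disp z, tool x=-disp x, tool y = disp y
    D=disp(th).as_matrix(); return R.from_matrix(np.c_[-D[:,0],D[:,1],-D[:,2]])
def down(phi): 
    p=np.radians(phi); return R.from_matrix(np.c_[[np.cos(p),np.sin(p),0],[np.sin(p),-np.cos(p),0],[0,0,-1]])
def rel(p,r,p0=None,r0=None):
    o=readout.get_obs()
    if p0 is None: p0=o['eef_pos']; r0=R.from_quat(o['tool_rot'])
    s=r0.inv().apply(np.asarray(p)-p0)*100; t=(r0.inv()*r).as_rotvec(degrees=True)
    print('row',s.round(2).tolist(),t.round(2).tolist())
def st():
    o=readout.get_obs(); print(o['t'],o['eef_pos'].round(4),R.from_quat(o['tool_rot']).as_matrix().round(3)[:,2],'F',o['contact_force'].round(2),'g',round(o['gripper_width'],3),'q',o['q'].round(2))
E
python3 -c "
from g import *
print(dp(0,.1885,0,.0385),dp(0,.098,0,.017))
rel([.651,.003,.15],down(172))"
```

```text
[0.65146553 0.00346587 0.0585    ] [0.56184627 0.01606104 0.037     ]
row [61.29, -30.55, 8.13] [-0.01, -0.09, -152.07]
```

{"op": "play_rows", "data": {
  "steps": [
    [8.5,61.3,-30.5,2,0,0,-152],
    [8.5,61.3,-30.5,2,0,0,-152],
    [8.5,61.3,-30.5,2,0,0,-152],
    [8.5,61.3,-30.5,2,0,0,-152],
    [8.5,61.3,-30.5,2,0,0,-152]
  ]
}}

```text
t: 0.6
eef_pos: [0.3522, -0.311, 0.2239]
tool_rot: [0.852, 0.524, 0.0, -0.0]
contact_force: [1.2, -0.5, 0.3]
gripper_width: 0.997
```

```bash
python3 -c "
from g import *
st();rel([.651,.003,.15],down(172))"
```

```text
0.6 [ 0.3522 -0.311   0.2239] [-0.  0. -1.] F [ 1.23 -0.55  0.31] g 0.997 q [-0.88  0.19 -0.31  1.07  0.    1.16]
row [41.49, 12.53, 7.39] [0.0, -0.01, -108.77]
```

{"op": "play_rows", "data": {
  "steps": [
    [8.5,41.5,12.5,4,0,0,-108.8],
    [8.5,41.5,12.5,4,0,0,-108.8],
    [8.5,41.5,12.5,4,0,0,-108.8],
    [8.5,41.5,12.5,4,0,0,-108.8],
    [8.5,41.5,12.5,4,0,0,-108.8]
  ]
}}

```text
t: 1.1
eef_pos: [0.5249, -0.1313, 0.2007]
tool_rot: [0.6, 0.8, -0.0, -0.0]
contact_force: [0.7, -1.2, 0.1]
gripper_width: 0.995
```

```bash
python3 -c "
from g import *
st();rel([.651,.003,.15],down(172))"
```

```text
1.1 [ 0.5249 -0.1313  0.2007] [-0. -0. -1.] F [ 0.65 -1.22  0.08] g 0.995 q [-0.38  0.34 -0.17  1.07 -0.    0.91]
row [9.37, 15.87, 5.06] [-0.01, -0.01, -65.77]
```

{"op": "play_rows", "data": {
  "steps": [
    [8.5,9.4,15.9,5,0,0,-65.8],
    [8.5,9.4,15.9,5,0,0,-65.8],
    [6,9.4,15.9,5,0,0,-65.8],
    [5,9.4,15.9,5,0,0,-65.8],
    [5,9.4,15.9,5,0,0,-65.8]
  ]
}}

```text
t: 1.6
eef_pos: [0.6524, 0.0048, 0.1481]
tool_rot: [0.264, 0.965, 0.0, -0.001]
contact_force: [0.2, -0.4, 0.1]
gripper_width: 0.588
```

```bash
python3 -c "
from g import *
st();rel([.6515,.0035,.11],toolat(0))"
```

```text
1.6 [0.6524 0.0048 0.1481] [-0.002  0.001 -1.   ] F [ 0.22 -0.37  0.13] g 0.588 q [-0.11  0.59  0.09  1.08  0.    0.43]
row [-0.0, -0.16, 3.81] [0.03, -0.15, -22.56]
```

{"op": "play_rows", "data": {
  "steps": [
    [5,0,-0.15,3.8,0,0,-22.6],
    [5,0,-0.15,3.8,0,0,-22.6],
    [5,0,-0.15,3.8,0,0,-22.6],
    [5,0,-0.15,3.8,0,0,-22.6],
    [5,0,-0.15,3.8,0,0,-22.6]
  ]
}}

```text
t: 2.1
eef_pos: [0.6502, -0.0006, 0.1129]
tool_rot: [0.076, 0.997, -0.0, -0.0]
contact_force: [-0.1, 0.4, 0.2]
gripper_width: 0.586
```

```bash
python3 - <<'E'
from g import *
st();rel([.6515,.0035,.0400],toolat(0))
for n in("scene","top"):
    p,d=imaging.read_camera(n); cv2.imwrite(f"pics/{n}1.png",p); np.savez(f"pics/{n}1.npz",p=p,d=d)
s=cv2.imread('pics/scene1.png')
cv2.imwrite('pics/c1.png',cv2.resize(s[120:320,180:420],None,fx=3,fy=3,interpolation=cv2.INTER_CUBIC))
E
```

```text
2.1 [ 6.502e-01 -6.000e-04  1.129e-01] [-0.  0. -1.] F [-0.09  0.39  0.22] g 0.586 q [-0.11  0.61  0.03  0.99 -0.    0.04]
row [-0.07, 0.42, 7.29] [-0.0, -0.02, -0.73]
```

View pics/c1.png

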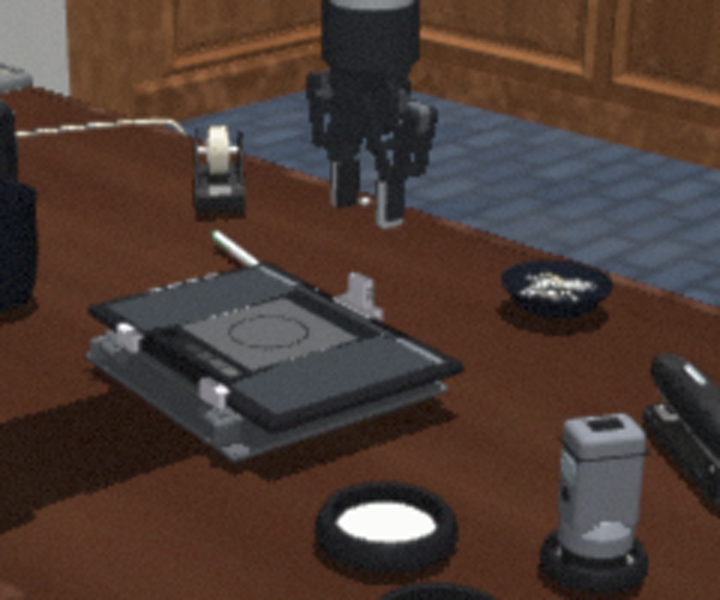

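```bash
python3 - <<'E'
from g import *
P=[dp(0,.1885,-.012,.043),dp(0,.1885,.012,.043),dp(0,.1885,0,.0385),[.5205,-.328,.098]]+[[.5205+a*.5*.044*np.cos(np.radians(-32.8))-b*.016*np.sin(np.radians(-32.8)),-.328+a*.022*np.sin(np.radians(-32.8))+b*.016*np.cos(np.radians(-32.8)),.098] for a in(-1,1) for b in(-1,1)]
q=proj('scene',P); print(((q-[180,120]+.5)*3-.5).round(1))
p=cv2.imread('pics/scene1.png')
a=p[205:330,280:420]; a=cv2.resize(a,None,fx=5.5,fy=5.5,interpolation=cv2.INTER_CUBIC)
for u in q: 
    x=(u-[280,205]+.5)*5.5-.5; cv2.circle(a,tuple(x.round().astype(int).tolist()),2,(0,0,255),-1)
cv2.imwrite('pics/d1.png',a)
E
```

```text
[[371.3 280.5]
 [352.7 271.5]
 [361.8 281.2]
 [608.9 423.9]
 [584.  439. ]
 [565.3 415.3]
 [653.4 432.7]
 [632.9 409.4]]
```

View pics/d1.png

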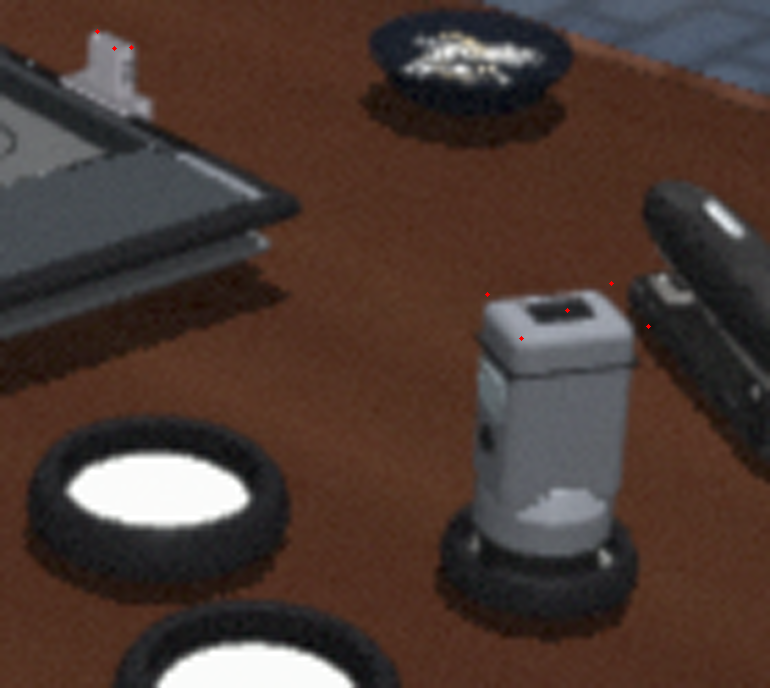

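{"op": "play_rows", "data": {
  "steps": [
    [5,-0.1,0.4,3,0,0,-0.7],
    [5,-0.1,0.4,5,0,0,-0.7],
    [5,-0.1,0.4,6.5,0,0,-0.7],
    [5,-0.1,0.4,7.2,0,0,-0.7],
    [5,-0.1,0.4,7.2,0,0,-0.7]
  ]
}}

```text
t: 2.7
eef_pos: [0.6513, 0.0033, 0.0403]
tool_rot: [0.069, 0.998, 0.0, -0.001]
contact_force: [-0.1, 0.7, 1.0]
gripper_width: 0.589
```

```bash
python3 - <<'E'
from g import *
st();rel([.6515,.0035,.0400],toolat(0))
E
```

```text
2.7 [0.6513 0.0033 0.0403] [-0.001  0.    -1.   ] F [-0.09  0.74  0.97] g 0.589 q [-0.11  0.68 -0.05  0.85 -0.    0.03]
row [-0.02, 0.03, 0.03] [-0.0, -0.08, 0.09]
```

{"op": "play_rows", "data": {
  "steps": [
    [1.8,0,0,0,0,0,0],
    [1.8,0,0,0,0,0,0],
    [1.8,0,0,0,0,0,0],
    [1.8,0,0,0,0,0,0],
    [1.8,0,0,0,0,0,0]
  ],
  "force": 40
}}

```text
t: 3.2
eef_pos: [0.6525, 0.0023, 0.0423]
tool_rot: [0.069, 0.998, -0.001, 0.001]
contact_force: [-1.7, -4.8, 6.6]
gripper_width: 0.269
```

```bash
python3 - <<'E'
from g import *
st()
# arc in tool frame at theta 0
p0=dp(0,.1885,0,.020); r0=toolat(0)
for th in np.r_[np.linspace(0,.5,11)[1:],.51,.52,.53,.54]:
    p=dp(th,.1885,0,.020); print(round(th,3),(r0.inv().apply(p-p0)*100).round(2),(r0.inv()*toolat(th)).as_rotvec(degrees=True).round(2))
E
```

```text
3.2 [0.6525 0.0023 0.0423] [ 0.002 -0.002 -1.   ] F [-1.7  -4.78  6.58] g 0.269 q [-0.11  0.68 -0.05  0.85 -0.    0.03]
0.05 [ 0.12  0.   -0.94] [-0.   -2.86 -0.  ]
0.1 [ 0.29 -0.   -1.87] [-0.   -5.73 -0.  ]
0.15 [ 0.51  0.   -2.79] [-0.   -8.59 -0.  ]
0.2 [ 0.77 -0.   -3.71] [ -0.   -11.46  -0.  ]
0.25 [ 1.08  0.   -4.6 ] [ -0.   -14.32   0.  ]
0.3 [ 1.43 -0.   -5.48] [ -0.   -17.19  -0.  ]
0.35 [ 1.83 -0.   -6.34] [  0.   -20.05   0.  ]
0.4 [ 2.27  0.   -7.18] [ -0.   -22.92  -0.  ]
0.45 [ 2.75  0.   -8.  ] [ -0.   -25.78  -0.  ]
0.5 [ 3.27 -0.   -8.79] [  0.   -28.65   0.  ]
0.51 [ 3.38 -0.   -8.95] [ -0.   -29.22  -0.  ]
0.52 [ 3.49 -0.   -9.1 ] [ -0.   -29.79  -0.  ]
0.53 [ 3.6  -0.   -9.25] [ -0.   -30.37   0.  ]
0.54 [ 3.71  0.   -9.41] [ -0.   -30.94  -0.  ]
```

{"op": "play_rows", "data": {
  "steps": [
    [1.8,0.05,0,-0.56,0,-1.72,0],
    [1.8,0.15,0,-1.13,0,-3.44,0],
    [1.8,0.25,0,-1.68,0,-5.16,0],
    [1.8,0.38,0,-2.24,0,-6.88,0],
    [1.8,0.51,0,-2.79,0,-8.59,0]
  ],
  "force": 60
}}

```text
t: 3.7
eef_pos: [0.6475, 0.0031, 0.0698]
tool_rot: [0.069, 0.995, -0.006, 0.076]
contact_force: [2.9, -4.8, -1.4]
gripper_width: 0.262
```

```bash
python3 - <<'E'
from g import *
st()
p0=dp(.15,.1885,0,.020); r0=toolat(.15)
for th in np.linspace(.15,.45,6)[1:]:
    p=dp(th,.1885,0,.020); print(round(th,3),(r0.inv().apply(p-p0)*100).round(2),(r0.inv()*toolat(th)).as_rotvec(degrees=True).round(2))
p0=dp(.45,.1885,0,.020); r0=toolat(.45)
for th in [.47,.49,.51,.525,.535,.54]:
    p=dp(th,.1885,0,.020); print(round(th,3),(r0.inv().apply(p-p0)*100).round(2),(r0.inv()*toolat(th)).as_rotvec(degrees=True).round(2))
E
```

```text
3.7 [0.6475 0.0031 0.0698] [ 0.151 -0.022 -0.988] F [ 2.91 -4.85 -1.4 ] g 0.262 q [-0.1   0.53 -0.24  0.64 -0.01  0.03]
0.21 [ 0.15 -0.   -1.13] [ 0.   -3.44 -0.  ]
0.27 [ 0.37 -0.   -2.24] [ 0.   -6.88  0.  ]
0.33 [ 0.66 -0.   -3.34] [  0.   -10.31   0.  ]
0.39 [ 1.02 -0.   -4.42] [  0.   -13.75  -0.  ]
0.45 [ 1.43 -0.   -5.48] [  0.   -17.19   0.  ]
0.47 [ 0.04  0.   -0.38] [ 0.   -1.15  0.  ]
0.49 [ 0.1   0.   -0.75] [ 0.   -2.29  0.  ]
0.51 [ 0.15 -0.   -1.13] [-0.   -3.44  0.  ]
0.525 [ 0.2  -0.   -1.41] [ 0.  -4.3  0. ]
0.535 [ 0.24  0.   -1.59] [ 0.   -4.87  0.  ]
0.54 [ 0.26  0.   -1.69] [-0.   -5.16 -0.  ]
```

{"op": "play_rows", "data": {
  "steps": [
    [1.8,0.15,0,-1.13,0,-3.44,0],
    [1.8,0.37,0,-2.24,0,-6.88,0],
    [1.8,0.66,0,-3.34,0,-10.31,0],
    [1.8,1.02,0,-4.42,0,-13.75,0],
    [1.8,1.43,0,-5.48,0,-17.19,0]
  ]
}}

```text
t: 4.2
eef_pos: [0.625, 0.0064, 0.1223]
tool_rot: [0.067, 0.972, -0.016, 0.225]
contact_force: [1.8, -3.2, -0.7]
gripper_width: 0.264
```

```bash
python3 - <<'E'
from g import *
st(); print(dp(.45,.1885,0,.020))
for n in("scene",):
    p,d=imaging.read_camera(n); cv2.imwrite(f"pics/{n}2.png",p)
E
```

```text
4.2 [0.625  0.0064 0.1223] [ 0.434 -0.061 -0.899] F [ 1.81 -3.23 -0.65] g 0.264 q [-0.1   0.28 -0.62  0.21 -0.02  0.04]
[0.62426779 0.00728826 0.11999995]
```

View pics/scene2.png

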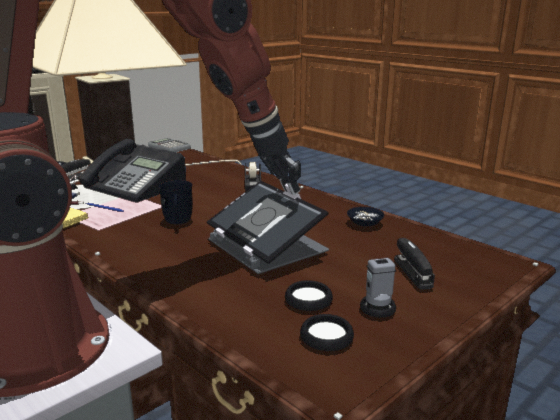

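The display is rising with the tab held in the gripper (tab at about (290,193)). I'll go on to a tilt of 0.535.

{"op": "play_rows", "data": {
  "steps": [
    [1.8,0.04,0,-0.38,0,-1.15,0],
    [1.8,0.1,0,-0.75,0,-2.29,0],
    [1.8,0.15,0,-1.13,0,-3.44,0],
    [1.8,0.24,0,-1.59,0,-4.87,0],
    [1.8,0.24,0,-1.59,0,-4.87,0]
  ]
}}

```text
t: 4.75
eef_pos: [0.6162, 0.0077, 0.1353]
tool_rot: [0.066, 0.962, -0.019, 0.265]
contact_force: [0.0, -4.8, 4.5]
gripper_width: 0.263
```

```bash
python3 - <<'E'
from g import *
st(); 
p0=dp(.535,.1885,0,.020); r0=toolat(.535)
for th in [.52,.5,.48,.47,.465]:
    p=dp(th,.1885,0,.020); print(round(th,3),(r0.inv().apply(p-p0)*100).round(2),(r0.inv()*toolat(th)).as_rotvec(degrees=True).round(2))
E
```

```text
4.75 [0.6162 0.0077 0.1353] [ 0.507 -0.071 -0.859] F [ 0.02 -4.83  4.48] g 0.263 q [-0.09  0.22 -0.73  0.08 -0.02  0.04]
0.52 [-0.03 -0.    0.28] [-0.    0.86 -0.  ]
0.5 [-0.06 -0.    0.66] [ 0.    2.01 -0.  ]
0.48 [-0.08 -0.    1.04] [0.   3.15 0.  ]
0.47 [-0.09  0.    1.23] [0.   3.72 0.  ]
0.465 [-0.09 -0.    1.32] [0.   4.01 0.  ]
```

{"op": "play_rows", "data": {
  "steps": [
    [1.8,-0.01,0,0.14,0,0.4,0],
    [1.8,-0.03,0,0.28,0,0.86,0],
    [1.8,-0.05,0,0.5,0,1.5,0],
    [1.8,-0.06,0,0.66,0,2.0,0],
    [1.8,-0.07,0,0.85,0,2.6,0]
  ]
}}

```text
t: 5.25
eef_pos: [0.6215, 0.0069, 0.1278]
tool_rot: [0.067, 0.968, -0.017, 0.242]
contact_force: [1.1, -5.4, 2.4]
gripper_width: 0.264
```

{"op": "play_rows", "data": {
  "steps": [
    [1.8,-0.01,0,0.19,0,0.55,0],
    [1.8,-0.02,0,0.34,0,1.0,0],
    [1.8,-0.02,0,0.4,0,1.2,0],
    [1.8,-0.02,0,0.4,0,1.2,0],
    [1.8,-0.02,0,0.4,0,1.2,0]
  ]
}}

```text
t: 5.75
eef_pos: [0.6227, 0.0067, 0.1258]
tool_rot: [0.067, 0.97, -0.017, 0.232]
contact_force: [-21.1, -4.8, 29.9]
gripper_width: 0.264
```

```bash
python3 - <<'E'
from g import *
st(); print(dp(.47,.1885,0,.020))
p,d=imaging.read_camera("scene"); cv2.imwrite(f"pics/scene3.png",cv2.resize(p[140:300,190:370],None,fx=4,fy=4))
E
```

```text
5.75 [0.6227 0.0067 0.1258] [ 0.448 -0.063 -0.892] F [-21.05  -4.78  29.87] g 0.264 q [-0.1   0.27 -0.64  0.19 -0.02  0.04]
[0.62225549 0.00757107 0.12320043]
```

View pics/scene3.png

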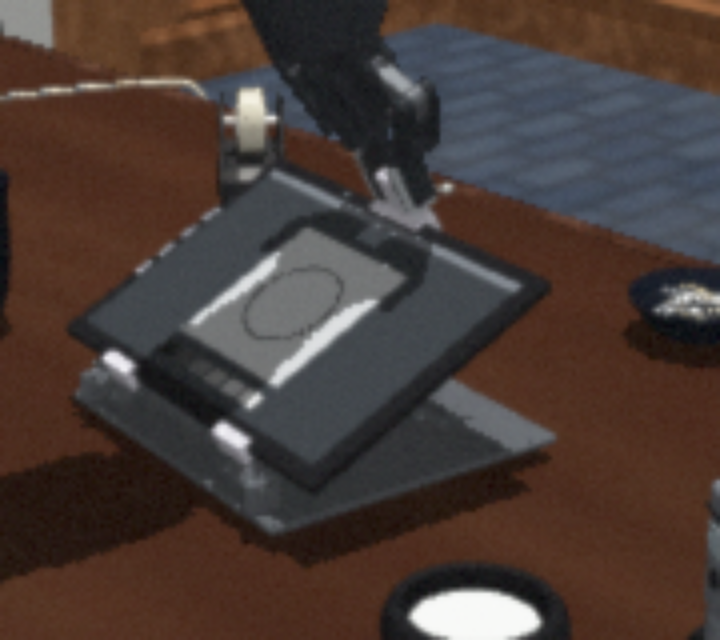

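The arm feels 30 N upward, so the brace is carrying the display: it is seated. I'll back off a little, then release.

{"op": "play_rows", "data": {
  "steps": [
    [1.8,0.01,0,-0.2,0,-0.6,0],
    [1.8,0.01,0,-0.25,0,-0.7,0],
    [4.5,0.01,0,-0.25,0,-0.7,0],
    [4.5,0.01,0,-0.25,0,-0.7,0],
    [4.5,0.01,0,-0.25,0,-0.7,0]
  ]
}}

```text
t: 6.3
eef_pos: [0.6213, 0.0079, 0.1257]
tool_rot: [0.066, 0.969, -0.016, 0.237]
contact_force: [-0.3, 0.8, -0.2]
gripper_width: 0.522
```

{"op": "play_rows", "data": {
  "steps": [
    [5,0,0,-1,0,0,0],
    [5,0,0,-3,0,0,0],
    [5,0,0,-6,0,0,0],
    [5,0,0,-10,0,0,0],
    [7,0,0,-14,0,0,0]
  ]
}}

```text
t: 6.8
eef_pos: [0.5559, 0.0166, 0.2515]
tool_rot: [0.066, 0.969, -0.016, 0.237]
contact_force: [1.0, 0.4, 0.7]
gripper_width: 0.739
```

```bash
python3 - <<'E'
from g import *
st(); rel([.5205,-.328,.2],down(147.2)); rel([.55,-.1,.24],down(147.2))
E
```

```text
6.8 [0.5559 0.0166 0.2515] [ 0.457 -0.063 -0.887] F [1.   0.45 0.73] g 0.739 q [-0.09 -0.01 -0.6   0.51 -0.02  0.04]
row [1.31, -34.62, 5.11] [6.0, 27.06, 24.47]
row [-0.37, -11.63, 1.48] [6.0, 27.06, 24.47]
```

{"op": "play_rows", "data": {
  "steps": [
    [7,0,-5,1,1,5,5],
    [7,0,-10,2,2,10,10],
    [7,1,-15,3,4,18,16],
    [7,1.3,-20,4,6,27,24.5],
    [7,1.3,-25,5,6,27,24.5]
  ]
}}

```text
t: 7.3
eef_pos: [0.5348, -0.2288, 0.2016]
tool_rot: [0.284, 0.959, 0.0, -0.0]
contact_force: [2.9, 0.3, -0.1]
gripper_width: 0.818
```

```bash
python3 - <<'E'
from g import *
st(); rel([.5205,-.328,.18],down(147.2))
for n in("scene","top"):
    p,d=imaging.read_camera(n); cv2.imwrite(f"pics/{n}4.png",p); np.savez(f"pics/{n}4.npz",p=p,d=d)
p=cv2.imread('pics/top4.png'); cv2.imwrite('pics/e.png',cv2.resize(p[165:285,195:345],None,fx=5,fy=5,interpolation=cv2.INTER_CUBIC))
p=cv2.imread('pics/scene4.png'); cv2.imwrite('pics/f.png',cv2.resize(p[150:330,190:430],None,fx=3.3,fy=3.3,interpolation=cv2.INTER_CUBIC))
E
```

```text
7.3 [ 0.5348 -0.2288  0.2016] [-0.001  0.001 -1.   ] F [ 2.93  0.26 -0.1 ] g 0.818 q [-0.53  0.42 -0.05  1.11  0.    0.05]
row [-4.21, -9.1, 2.15] [0.03, -0.06, -0.23]
```

View pics/e.png

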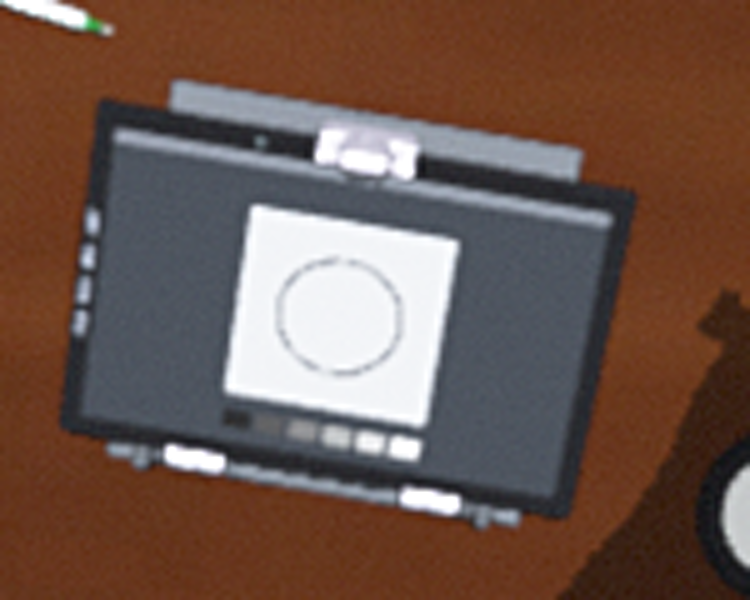

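View pics/f.png

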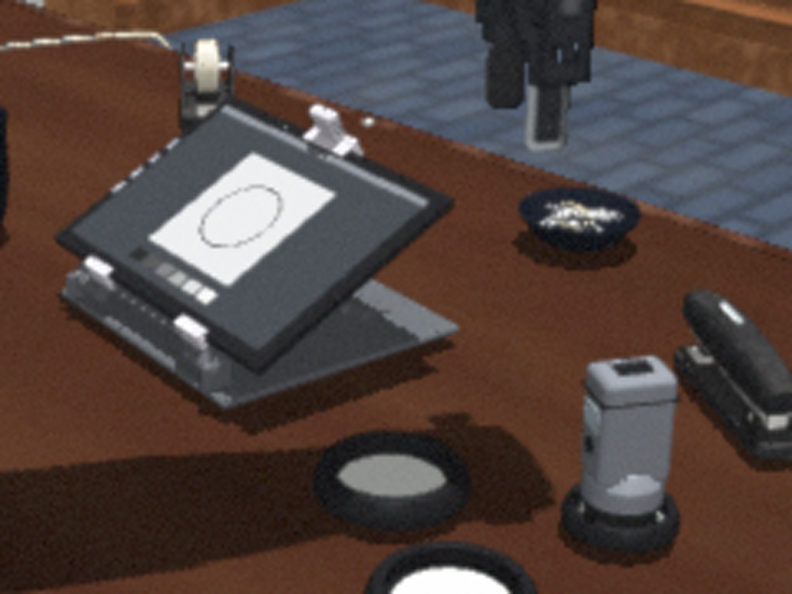

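```bash
python3 - <<'E'
from g import *
for n in("scene","top"):
    d=np.load(f'pics/{n}4.npz')['d']; P=cloud(n,d)
    c=proj(n,[dp(.47,.03+a,b,.017) for a,b in((0,-.11),(0,.11),(.12,.11),(.12,-.11))]).astype(np.int32)
    m=np.zeros((420,560),np.uint8);cv2.fillPoly(m,[c],1); Q=P[(m>0)&(d>0)]
    for _ in range(3):
        cen=np.median(Q,0) if 0 else Q.mean(0); nv=np.linalg.svd(Q-cen,full_matrices=False)[2][2]; nv*=np.sign(nv[2]); e=(Q-cen)@nv; Q=Q[abs(e)<2*e.std()]
    print(n,len(Q),'n',nv.round(3),'tilt',np.arccos(nv[2]).round(4),'yaw',np.degrees(np.arctan2(-nv[1],-nv[0])).round(1),'std',e.std().round(4),'mark offset (mm) of plane from model',((cen-dp(.47,.098,0,.017))@disp(.47).apply([0,0,1])*1000).round(2))
    print('mark proj',proj(n,dp(.47,.098,0,.017)), 'tab', proj(n,dp(.47,.1885,0,.043)))
print((np.array([340,316])+.5)/5-.5+[195,165],'scene',(np.array([241,216])+.5)/3.3-.5+[190,150])
for th in(.45,.46,.47,.48,.49): print(th,proj('top',dp(th,.098,0,.017)),proj('scene',dp(th,.098,0,.017)))
E
```

```text
scene 2704 n [-0.449  0.066  0.891] tilt 0.471 yaw -8.4 std 0.0011 mark offset (mm) of plane from model 0.59
mark proj [[263.10592774 215.10950929]] tab [[287.49142526 182.93054906]]
top 3719 n [-0.449  0.067  0.891] tilt 0.4714 yaw -8.5 std 0.0019 mark offset (mm) of plane from model 0.93
mark proj [[262.40952953 228.02338051]] tab [[267.05164847 197.39723448]]
[262.6 227.8] scene [262.68181818 215.10606061]
0.45 [[262.49653321 227.58557277]] [[263.53149877 215.6478486 ]]
0.46 [[262.45332055 227.80264944]] [[263.32025672 215.37724398]]
0.47 [[262.40952953 228.02338051]] [[263.10592774 215.10950929]]
0.48 [[262.36516398 228.24774825]] [[262.8885275  214.84467423]]
0.49 [[262.32022784 228.4757344 ]] [[262.66807198 214.58276838]]
```

The display stands on its own at a tilt of 0.471: the plane fits agree within 1 mm in both cameras, and the mark pixel matches the model. Next is the meter.

{"op": "play_rows", "data": {
  "steps": [
    [8.5,-4.2,-9.1,0,0,0,-0.2],
    [8.5,-4.2,-9.1,0,0,0,-0.2],
    [8.5,-4.2,-9.1,2,0,0,-0.2],
    [8.5,-4.2,-9.1,2,0,0,-0.2],
    [8.5,-4.2,-9.1,2,0,0,-0.2]
  ]
}}

```text
t: 7.9
eef_pos: [0.5206, -0.3251, 0.1814]
tool_rot: [0.281, 0.96, 0.0, 0.001]
contact_force: [-0.5, 0.4, 0.3]
gripper_width: 0.998
```

```bash
python3 - <<'E'
from g import *
print(proj('scene',[.520,-.3275,.098]),'seen',(np.array([633,367])+.5)/3.3-.5+[190,150], 'top',proj('top',[.520,-.3275,.098]),'seen',(np.array([426,181])+.5)/5-.5+[320,205])
st(); rel([.520,-.3275,.047],down(147.2))
p,d=imaging.read_camera("scene"); cv2.imwrite('pics/g.png',cv2.resize(p[150:330,270:450],None,fx=4,fy=4,interpolation=cv2.INTER_CUBIC))
E
```

```text
[[382.24083145 260.95950813]] seen [381.46969697 260.86363636] top [[404.11030873 240.96901367]] seen [404.8 240.8]
7.9 [ 0.5206 -0.3251  0.1814] [ 0.001  0.    -1.   ] F [-0.45  0.37  0.32] g 0.998 q [-0.68  0.49  0.01  1.09  0.   -0.11]
row [-0.06, -0.25, 13.44] [0.06, 0.05, 0.2]
```

View pics/g.png

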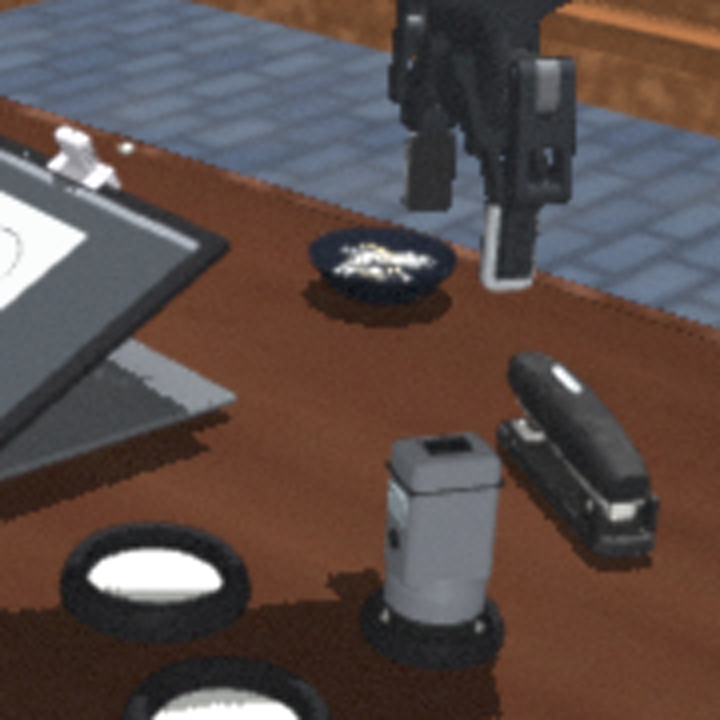

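{"op": "play_rows", "data": {
  "steps": [
    [8.5,-0.05,-0.25,4,0,0,0.2],
    [8.5,-0.05,-0.25,7,0,0,0.2],
    [8.5,-0.05,-0.25,10,0,0,0.2],
    [8.5,-0.05,-0.25,12,0,0,0.2],
    [8.5,-0.05,-0.25,13.4,0,0,0.2]
  ]
}}

```text
t: 8.45
eef_pos: [0.5205, -0.3274, 0.0466]
tool_rot: [0.282, 0.959, 0.0, 0.001]
contact_force: [0.2, -0.5, -0.1]
gripper_width: 0.992
```

{"op": "play_rows", "data": {
  "steps": [
    [2.5,0,0,0,0,0,0],
    [2.5,0,0,0,0,0,0],
    [2.5,0,0,0,0,0,0],
    [2.5,0,0,0,0,0,0],
    [2.5,0,0,0,0,0,0]
  ],
  "force": 50
}}

```text
t: 8.95
eef_pos: [0.5209, -0.3293, 0.0479]
tool_rot: [0.283, 0.959, -0.0, 0.002]
contact_force: [1.6, -0.6, 0.9]
gripper_width: 0.37
```

```bash
python3 - <<'E'
from g import *
st()
p,d=imaging.read_camera("scene"); cv2.imwrite('pics/i.png',cv2.resize(p[150:330,270:450],None,fx=4,fy=4,interpolation=cv2.INTER_CUBIC))
E
```

```text
8.95 [ 0.5209 -0.3293  0.0479] [ 0.003 -0.002 -1.   ] F [ 1.57 -0.57  0.86] g 0.37 q [-0.68  0.61 -0.16  0.8   0.   -0.11]
```

View pics/i.png

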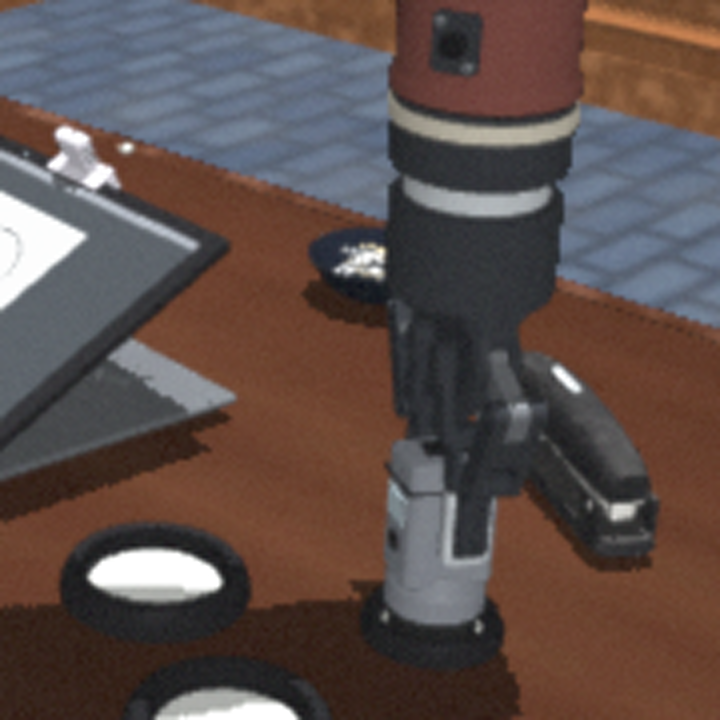

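{"op": "play_rows", "data": {
  "steps": [
    [2.5,0,0,-1,0,0,0],
    [2.5,0,0,-3,0,0,0],
    [2.5,0,0,-7,0,0,0],
    [2.5,0,0,-11,0,0,0],
    [2.5,0,0,-15,0,0,0]
  ],
  "force": 60
}}

```text
t: 9.5
eef_pos: [0.5194, -0.3284, 0.199]
tool_rot: [0.283, 0.959, 0.0, 0.001]
contact_force: [0.4, -0.2, -1.4]
gripper_width: 0.365
```

```bash
python3 - <<'E'
from g import *
st()
p,d=imaging.read_camera("scene"); np.savez('pics/scene5.npz',p=p,d=d); cv2.imwrite('pics/j.png',cv2.resize(p[100:280,290:470],None,fx=4,fy=4,interpolation=cv2.INTER_CUBIC))
r=toolat(.471); print('above'); rel(dp(.471,.098,0,.017+.043+.08),r)
E
```

```text
9.5 [ 0.5194 -0.3284  0.199 ] [ 0.001 -0.    -1.   ] F [ 0.35 -0.16 -1.41] g 0.365 q [-0.68  0.48  0.04  1.13  0.   -0.11]
above
row [22.17, 28.16, 1.44] [-6.01, -25.97, -24.33]
```

View pics/j.png

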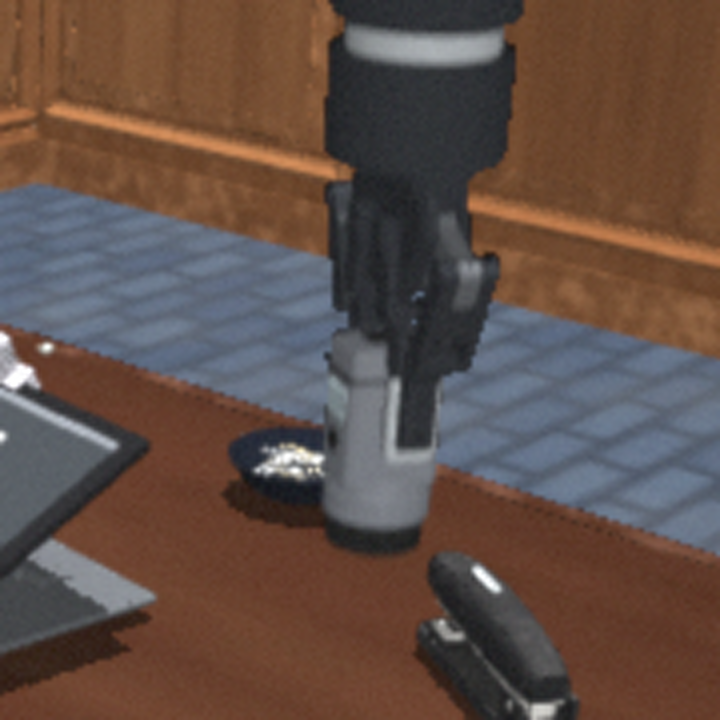

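```bash
python3 - <<'E'
from g import *
p=np.array([.5194,-.3284,.199]); R0=down(147)
a=np.linspace(0,2*np.pi,60)
im=cv2.imread('pics/j.png')
def dr(P,c):
    for x in (proj('scene',P)-[290,100]+.5)*4-.5: cv2.circle(im,tuple(x.round().astype(int).tolist()),1,c,-1)
dr(p+np.c_[.021*np.cos(a),.021*np.sin(a),0*a-.043],(0,0,255))
X=R0.as_matrix()[:,0];Y=R0.as_matrix()[:,1]
t=np.linspace(-1,1,20)[:,None]
for s in(-1,1):
    for h in (.094-.043,):
        dr(p+X*.022*t+Y*.016*s+[0,0,h],(0,255,0)); dr(p+X*.022*s+Y*.016*t+[0,0,h],(0,255,0))
cv2.imwrite('pics/k.png',im[280:600,250:530].repeat(2,0).repeat(2,1))
E
```

```text
(no output)
```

View pics/k.png

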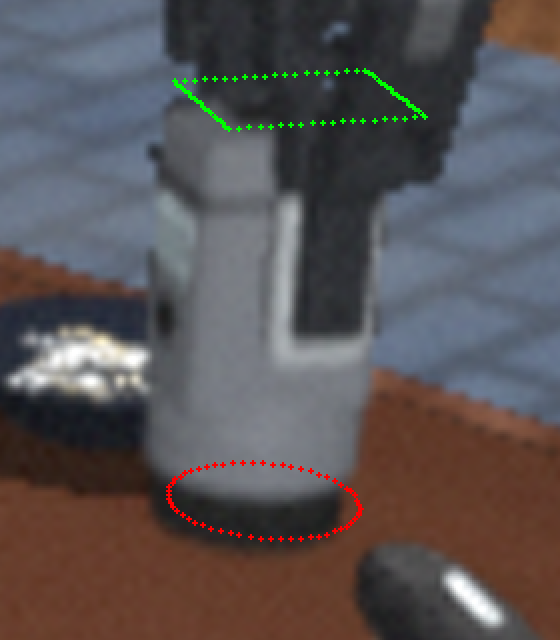

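{"op": "play_rows", "data": {
  "steps": [
    [2.5,4,5,-1,0,0,-4],
    [2.5,8,10,-1,-1,-5,-8],
    [2.5,12,15,-1,-2,-10,-12],
    [2.5,16,20,0,-4,-18,-18],
    [2.5,20,25,1,-6,-26,-24.3]
  ]
}}

```text
t: 10.05
eef_pos: [0.4943, -0.0793, 0.1966]
tool_rot: [0.085, 0.974, -0.013, 0.21]
contact_force: [0.9, 0.6, -1.1]
gripper_width: 0.367
```

```bash
python3 - <<'E'
from g import *
st()
r=toolat(.471); rel(dp(.471,.098,0,.017+.043+.05),r)
E
```

```text
10.05 [ 0.4943 -0.0793  0.1966] [ 0.407 -0.061 -0.911] F [ 0.94  0.63 -1.08] g 0.367 q [-0.36 -0.04 -0.75  0.44  0.09 -0.17]
row [2.4, 10.32, 2.78] [-0.28, -2.68, -1.97]
```

{"op": "play_rows", "data": {
  "steps": [
    [2.5,1,4,0,-0.3,-2.7,-2],
    [2.5,2,8,0,-0.3,-2.7,-2],
    [2.5,2.1,10.3,0,-0.3,-2.7,-2],
    [2.5,2.1,10.3,0.7,-0.3,-2.7,-2],
    [2.5,2.1,10.3,0.7,-0.3,-2.7,-2]
  ]
}}

```text
t: 10.55
eef_pos: [0.4963, 0.0236, 0.1813]
tool_rot: [0.069, 0.971, -0.016, 0.229]
contact_force: [0.5, -0.6, -2.1]
gripper_width: 0.366
```

```bash
cat > v.py <<'E'
import sys
from g import *
k=sys.argv[1]
st(); o=readout.get_obs(); p0=o['eef_pos']; Rt=R.from_quat(o['tool_rot'])
print('tcp in hinge frame mm',(disp(.471).inv().apply(p0-H)*1000).round(1),'rot err deg',(toolat(.471).inv()*Rt).as_rotvec(degrees=True).round(2),'Fn',disp(.471).inv().apply(o['contact_force']).round(2))
c=proj('scene',[dp(.471,.098,0,.05)])[0].astype(int)-[60,50]
a=np.linspace(0,2*np.pi,80); X=np.c_[.021*np.cos(a),.021*np.sin(a),0*a+.043]
for n in('scene','top'):
    p,d=imaging.read_camera(n); np.savez(f'pics/{n}_{k}.npz',p=p,d=d)
    cc=proj(n,[dp(.471,.098,0,.05)])[0].astype(int)-[60,50]
    im=cv2.resize(p[cc[1]:cc[1]+100,cc[0]:cc[0]+120],None,fx=6,fy=6,interpolation=cv2.INTER_CUBIC)
    cv2.imwrite(f'pics/{n}_{k}r.png',im)
    for P,col in((p0+Rt.apply(X),(0,0,255)),(H+disp(.471).apply(np.c_[.098+.03*np.cos(a),.03*np.sin(a),0*a+.017]),(0,255,0))):
        for x in (proj(n,P)-cc+.5)*6-.5: cv2.circle(im,tuple(x.round().astype(int).tolist()),1,col,-1)
    cv2.imwrite(f'pics/{n}_{k}.png',im)
E
python3 v.py 6
```

```text
10.55 [0.4963 0.0236 0.1813] [ 0.443 -0.063 -0.894] F [ 0.52 -0.61 -2.13] g 0.366 q [-0.08 -0.04 -0.82  0.32 -0.03  0.05]
tcp in hinge frame mm [101.8  -1.7 129.2] rot err deg [0.03 0.4  0.1 ] Fn [-0.43 -0.53 -2.17]
```

View pics/scene_6.png

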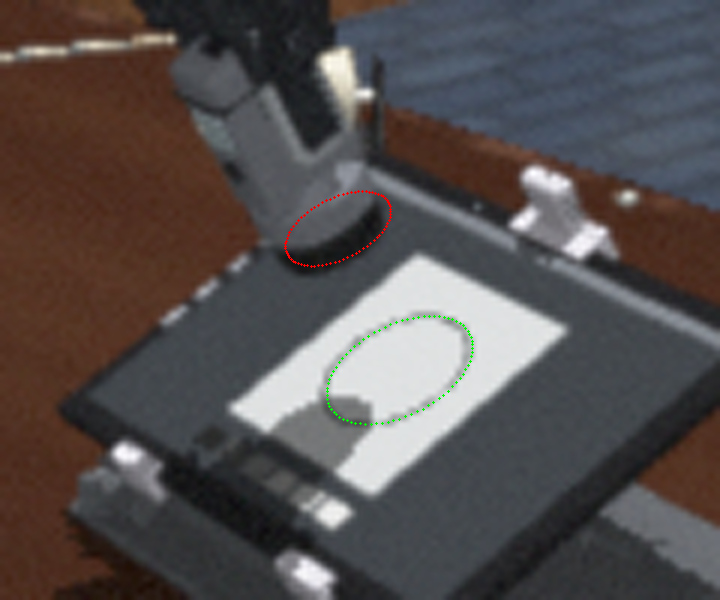

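View pics/top_6.png

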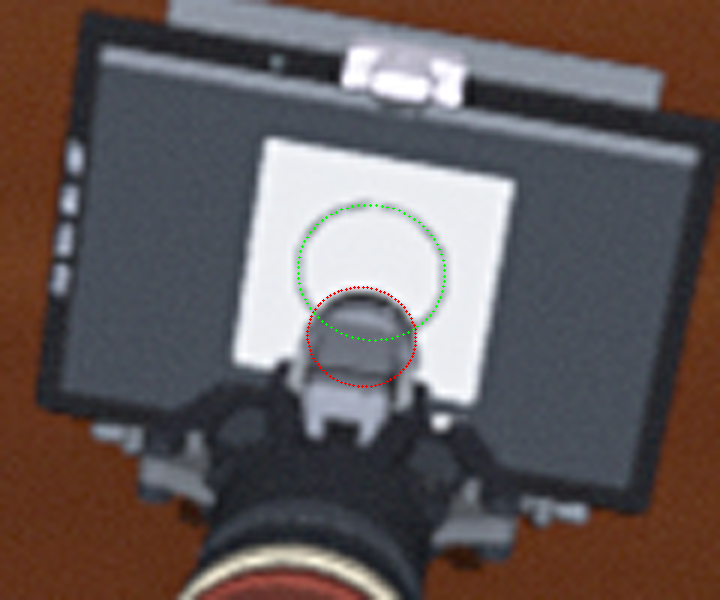

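{"op": "play_rows", "data": {
  "steps": [
    [2.5,0,0.15,1.5,0,-0.4,0],
    [2.5,0,0.15,3,0,-0.4,0],
    [2.5,0,0.15,4.5,0,-0.4,0],
    [2.5,0,0.15,5.8,0,-0.4,0],
    [2.5,0,0.15,5.8,0,-0.4,0]
  ]
}}

```text
t: 11.15
eef_pos: [0.5222, 0.0197, 0.1287]
tool_rot: [0.07, 0.97, -0.017, 0.232]
contact_force: [-0.3, -0.0, -1.2]
gripper_width: 0.369
```

```bash
python3 v.py 7
```

```text
11.15 [0.5222 0.0197 0.1287] [ 0.448 -0.065 -0.892] F [-0.35 -0.01 -1.2 ] g 0.369 q [-0.09  0.09 -0.87  0.14 -0.03  0.05]
tcp in hinge frame mm [101.2  -1.9  70.4] rot err deg [0.12 0.09 0.29] Fn [-0.85 -0.05 -0.91]
```

View pics/scene_7.png

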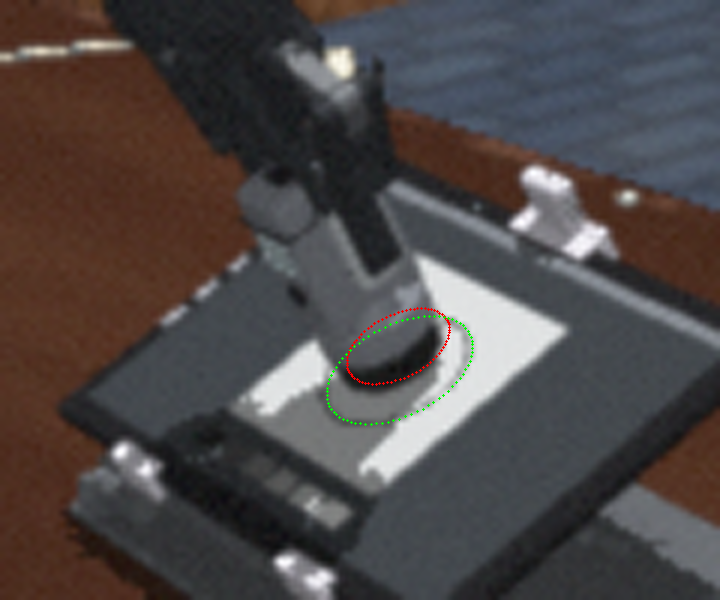

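View pics/top_7.png

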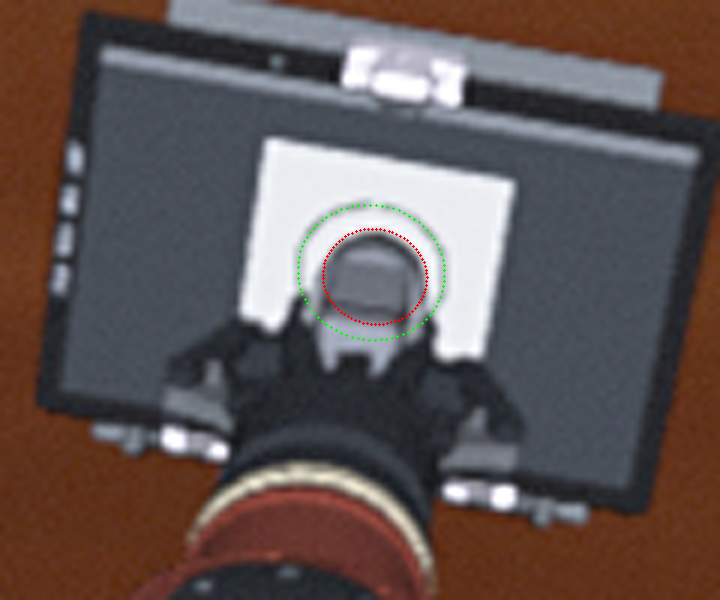

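{"op": "play_rows", "data": {
  "steps": [
    [2.5,0,0.15,0.15,0,0,0],
    [2.5,0,0.15,0.3,0,0,0],
    [2.5,0,0.15,0.45,0,0,0],
    [2.5,0,0.15,0.6,0,0,0],
    [2.5,0,0.15,0.6,0,0,0]
  ]
}}

```text
t: 11.75
eef_pos: [0.5256, 0.0222, 0.1246]
tool_rot: [0.069, 0.97, -0.016, 0.233]
contact_force: [0.2, -0.4, -1.3]
gripper_width: 0.367
```

```bash
cat > w.py <<'E'
from g import *
o=readout.get_obs()
print(o['t'],'tcp',(disp(.471).inv().apply(o['eef_pos']-H)*1000).round(1),'err',(toolat(.471).inv()*R.from_quat(o['tool_rot'])).as_rotvec(degrees=True).round(2),'F',disp(.471).inv().apply(o['contact_force']).round(2))
E
python3 w.py
```

```text
11.75 tcp [102.1   1.   65.4] err [ 0.04 -0.06  0.18] F [-0.38 -0.41 -1.23]
```

{"op": "play_rows", "data": {
  "steps": [
    [2.5,0,0,0.05,0,0,0],
    [2.5,0,0,0.1,0,0,0],
    [2.5,0,0,0.15,0,0,0],
    [2.5,0,0,0.15,0,0,0],
    [2.5,0,0,0.15,0,0,0]
  ]
}}

```text
t: 12.25
eef_pos: [0.5263, 0.0221, 0.1233]
tool_rot: [0.069, 0.97, -0.016, 0.233]
contact_force: [0.1, 0.1, -0.7]
gripper_width: 0.367
```

```bash
python3 w.py
```

```text
12.25 tcp [102.1   1.   64. ] err [ 0.04 -0.06  0.18] F [-0.2   0.08 -0.66]
```

{"op": "play_rows", "data": {
  "steps": [
    [2.5,0,0,0.05,0,0,0],
    [2.5,0,0,0.1,0,0,0],
    [2.5,0,0,0.15,0,0,0],
    [2.5,0,0,0.15,0,0,0],
    [2.5,0,0,0.15,0,0,0]
  ]
}}

```text
t: 12.75
eef_pos: [0.527, 0.0219, 0.122]
tool_rot: [0.07, 0.97, -0.016, 0.233]
contact_force: [-0.3, 0.3, -1.8]
gripper_width: 0.367
```

```bash
python3 w.py
```

```text
12.75 tcp [102.1   1.   62.5] err [ 0.05 -0.06  0.19] F [-1.06  0.26 -1.45]
```

{"op": "play_rows", "data": {
  "steps": [
    [2.5,0,0,0.05,0,0,0],
    [2.5,0,0,0.1,0,0,0],
    [2.5,0,0,0.1,0,0,0],
    [2.5,0,0,0.1,0,0,0],
    [2.5,0,0,0.1,0,0,0]
  ]
}}

```text
t: 13.25
eef_pos: [0.5274, 0.0219, 0.1211]
tool_rot: [0.069, 0.97, -0.016, 0.233]
contact_force: [-1.9, 0.4, 0.7]
gripper_width: 0.368
```

```bash
python3 w.py
```

```text
13.25 tcp [102.1   1.   61.5] err [ 0.04 -0.06  0.19] F [-1.42  0.14  1.51]
```

{"op": "play_rows", "data": {
  "steps": [
    [2.5,0,0,0.05,0,0,0],
    [2.5,0,0,0.1,0,0,0],
    [2.5,0,0,0.1,0,0,0],
    [2.5,0,0,0.1,0,0,0],
    [2.5,0,0,0.1,0,0,0]
  ]
}}

```text
t: 13.75
eef_pos: [0.5279, 0.0218, 0.1202]
tool_rot: [0.069, 0.97, -0.016, 0.233]
contact_force: [-1.9, 0.9, 0.9]
gripper_width: 0.368
```

```bash
python3 w.py
```

```text
13.75 tcp [102.1   1.   60.5] err [ 0.05 -0.06  0.19] F [-1.33  0.67  1.72]
```

{"op": "play_rows", "data": {
  "steps": [
    [2.5,0,0,0.05,0,0,0],
    [2.5,0,0,0.1,0,0,0],
    [2.5,0,0,0.1,0,0,0],
    [2.5,0,0,0.1,0,0,0],
    [2.5,0,0,0.1,0,0,0]
  ]
}}

```text
t: 14.25
eef_pos: [0.5283, 0.0217, 0.1193]
tool_rot: [0.07, 0.97, -0.016, 0.233]
contact_force: [-0.8, 0.7, 1.6]
gripper_width: 0.37
```

```bash
python3 w.py
```

```text
14.25 tcp [102.1   1.   59.5] err [ 0.05 -0.06  0.19] F [-0.07  0.57  1.86]
```

{"op": "play_rows", "data": {
  "steps": [
    [2.5,0,0,0.05,0,0,0],
    [2.5,0,0,0.1,0,0,0],
    [2.5,0,0,0.15,0,0,0],
    [2.5,0,0,0.2,0,0,0],
    [2.5,0,0,0.2,0,0,0]
  ]
}}

```text
t: 14.75
eef_pos: [0.5293, 0.0216, 0.1175]
tool_rot: [0.07, 0.97, -0.016, 0.233]
contact_force: [-0.9, -0.4, 2.5]
gripper_width: 0.366
```

```bash
python3 w.py; python3 v.py 8
```

```text
14.75 tcp [102.1   1.   57.4] err [ 0.05 -0.06  0.19] F [ 0.36 -0.49  2.64]
14.75 [0.5293 0.0216 0.1175] [ 0.45  -0.064 -0.891] F [-0.94 -0.36  2.51] g 0.366 q [-0.08  0.13 -0.87  0.1  -0.03  0.06]
tcp in hinge frame mm [102.1   1.   57.4] rot err deg [ 0.05 -0.06  0.19] Fn [ 0.36 -0.49  2.64]
```

View pics/scene_8r.png

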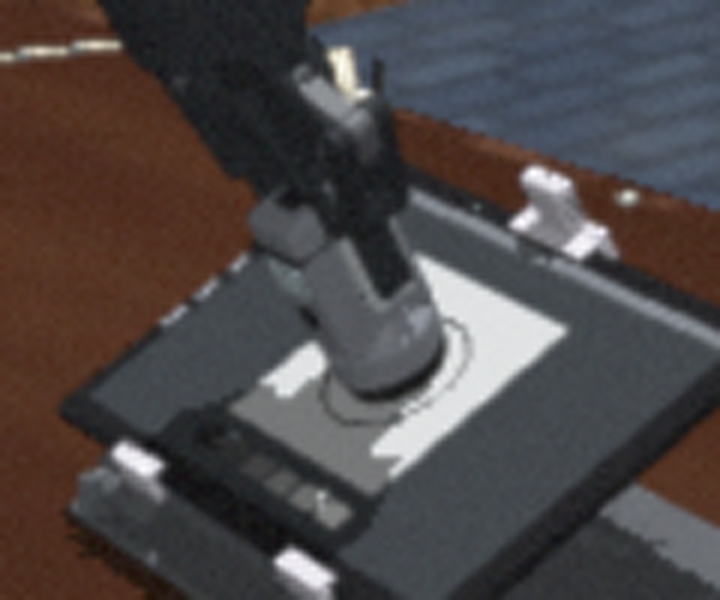

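View pics/top_8r.png

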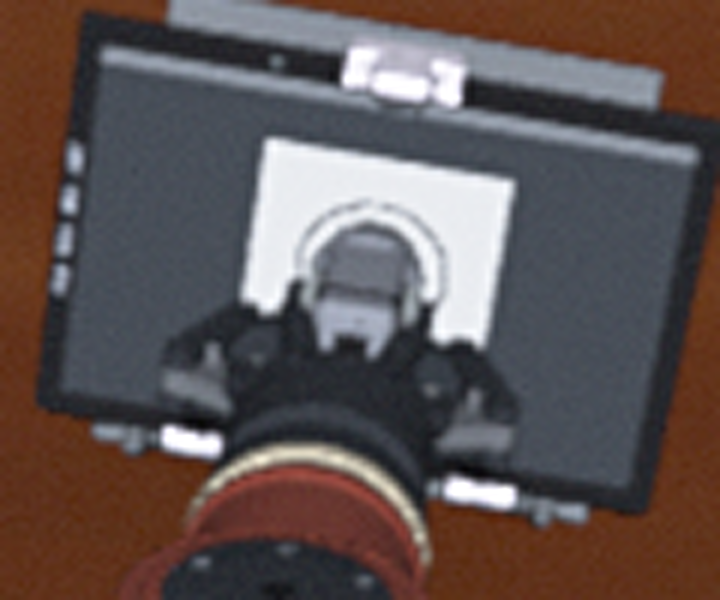

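```bash
python3 - <<'E'
from g import *
z=np.load('pics/scene_8.npz');p=z['p']
o=np.array(readout.get_obs()['eef_pos']); Rt=R.from_quat(readout.get_obs()['tool_rot'])
cc=np.array([305-70,165-10]) ; c=proj('scene',[dp(.471,.098,0,.06)])[0].astype(int)-[45,45]
im=cv2.resize(p[c[1]:c[1]+75,c[0]:c[0]+90],None,fx=8,fy=8,interpolation=cv2.INTER_CUBIC)
t=np.linspace(0,1,50)[:,None]
def dr(P,col):
    for x in (proj('scene',P)-c+.5)*8-.5: cv2.circle(im,tuple(x.round().astype(int).tolist()),1,col,-1)
a=np.linspace(0,2*np.pi,150)
D=disp(.471)
cx,cy=.0985,.0005
for r,zz,col in((.0235,.017+.028-.005,(0,0,255)),(.021,.017,(0,255,255))): dr(H+D.apply(np.c_[cx+r*np.cos(a),cy+r*np.sin(a),0*a+zz]),col)
for sx in(-1,1):
  for sy in(-1,1): dr(H+D.apply(np.c_[cx+sx*.022+0*t,cy+sy*.016+0*t,.017-.005+.028+.066*t]),(0,255,0))
cv2.imwrite('pics/l.png',im)
E
```

```text
(no output)
```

View pics/l.png

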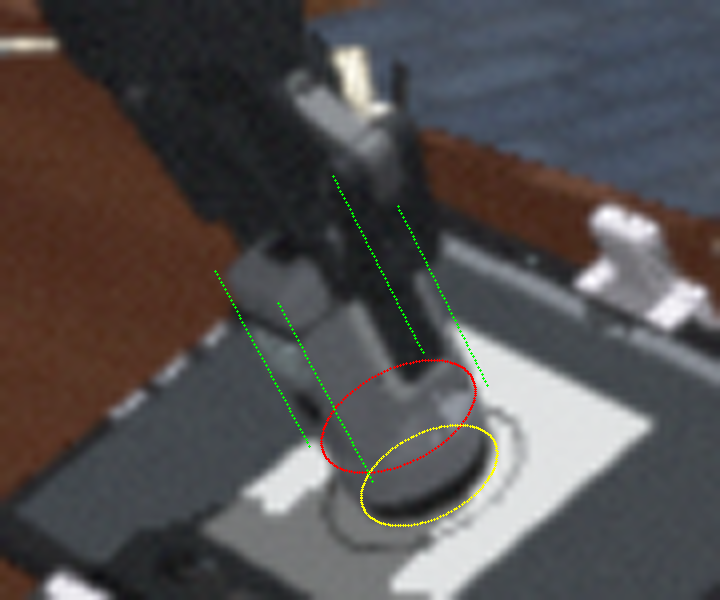

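{"op": "play_rows", "data": {
  "steps": [
    [2.5,0,0,0,0,0,0],
    [2.5,0,0,0,0,0,0],
    [2.5,0,0,0,0,0,0],
    [2.5,0,0,0,0,0,0],
    [2.5,0,0,0,0,0,0]
  ]
}}

```text
t: 15.35
eef_pos: [0.5292, 0.0216, 0.1175]
tool_rot: [0.069, 0.97, -0.016, 0.233]
contact_force: [-2.5, 0.3, 1.2]
gripper_width: 0.373
```

```bash
python3 w.py; python3 - <<'E'
from g import *
p,d=imaging.read_camera("top"); cv2.imwrite('pics/topF.png',p)
a=cv2.absdiff(cv2.imread('pics/top0.png'),p).max(2)
for n,(x,y) in dict(mug=(150,245),pen=(190,161),stapler=(383,176)).items(): print(n,'mean diff',a[y-12:y+12,x-20:x+20].mean().round(1))
P=cloud('top',d); 
E
```

```text
15.35 tcp [102.1   1.   57.5] err [ 0.05 -0.06  0.19] F [-1.67 -0.02  2.2 ]
mug mean diff 6.6
pen mean diff 3.9
stapler mean diff 4.3
```

View pics/topF.png

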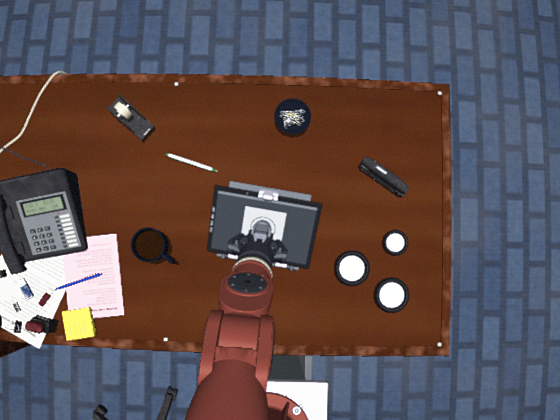

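The mug (150,245), pen (190,161) and stapler (383,176) have not moved. The cradle at (395,243) is empty, and the meter is on the patch at about (262,230). I'm handing the job in.

```bash
python3 -c "
from plant import close_job
print(close_job())"
```

```text
the job is handed in; nothing more can be done
None
```

I swung the display up by its tab to a tilt of about 0.535, lowered it onto its brace and let go. Then I took the meter from the smallest cradle and handed the job in at about 15.4 s, still holding it pressed on the test patch.

**Last checks:**
- **Display:** it stands on its own. Plane fits from both cameras gave a tilt of 0.471, before the meter was pressed on.
- **Position:** the nose is inside the circle, about 1.5 mm off centre. The meter sat 3–4 mm off centre in the grip; I allowed for that when placing it.
- **Squareness:** the tool is within 0.2° of square to the screen. The meter's own squareness I could only check by eye against the camera picture, and it looked parallel.
- **Press:** contact came at about 62 mm of tool height and I stopped at 57.5 mm, so the nose is in by roughly 4.7 mm of its 10 mm. Two force readings in that pose gave 3.3 and 3.8 N after allowing for the meter's weight. They imply about 3.5 and 4.8 mm, and the sensor noise is about 0.5 N.
- **Other objects:** the mug, stapler and pen had not moved.

**Disagreements:** before the grasp, the two cameras disagreed by 1–2 mm on where the meter stood. While I lowered the display onto the brace, the wrist force briefly reached about 37 N, below the 120 N limit; I backed off before releasing the tab.

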